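Feel the end float of three booster pump shafts

ROBOT

A 6-joint arm with a two-finger parallel gripper is mounted at the origin on the work surface. World frame = base frame: x ahead of the robot, y to its left, z up, the work surface at z = 0. Lengths are in m, angles in rad, forces in N, time in s.
With the tool pointing down it reaches from about 0.3 to 0.875 m from the base axis. Payload 6.4 kg.
Tool frame: the origin (TCP) lies at the centre of the arm's flange, where the gripper is bolted on; the fingertips stand 173 mm ahead of it and the grasp point (between the pads) lies 155 mm ahead of it; z points along the fingers, y is the line along which they close (so a half turn about z gives the same grasp; the last joint's range is limited). The gripper opens to 85 mm and grips with 20 to 120 N. Pads are 22 mm wide; open, the fingers measure 114 mm over their backs; the gripper's body (76 mm by 85 mm) begins 54 mm behind the grasp point. The pads swing forward as they close: fully open they stand 13 mm farther back than shut.
Start: joints at [1.075, 0.181, 1.607, -0, 1.354, -0.206], TCP at [0.164, 0.551, 0.405] pointing down, gripper open.
Joint ranges: [-2.99, 2.99], [-0.89, 2.07], [0.3, 2.58], [-1.14, 4.28], [0, 2.63], [-3.12, 3.12]. Speed limits (rad/s): [2.57, 2.57, 3.01, 3.14, 3.14, 3.14].

INTERFACE

Orientations are given as a unit quaternion [x, y, z, w].
In Python, from station import bot, jaws, kin, telemetry, eyes gives the robot as it stands. Calls block until the motion is done:
- bot.move_pose(position, orientation): joint-space move of the TCP to a pose.
- bot.movel(position, rot=None, feed=0.15, f_stop=None): straight line of the TCP; rot=None keeps the orientation; feed is the mean speed in m/s. With f_stop (N) it stops when the force on the tool has changed by that much, and returns True; else False.
- bot.move_joints(angles): joint-space move.
- jaws.command_gripper(opening, squeeze=None): finger opening in m; squeeze is the grip in N (None keeps the last); returns when the fingers have stopped.
- bot.pause(seconds).
- kin.inverse_kinematics(position, orientation): joint angles nearest the present ones, or None.
- telemetry.state(): the state.
- eyes.grab_frame(name): name is "scene" or "top"; returns a dict with "pixels" (384x512x3 uint8, blue, green, red), "camera_matrix" (3x3 intrinsics, pixels), "distortion" ([k1, k2, p1, p2, k3] as OpenCV has them; the pictures are not rectified), "rvec" (rotation vector, rad) and "tvec" (3), from world to camera coordinates, as OpenCV has them. Camera axes: x right, y down, z forward; pixel columns grow to the right and rows downward; lengths in m; the calibration is good to about 2 mm. A picture is of the moment at which its call begins. There is no depth.
A pose or a line that the arm cannot do raises bot.MotionError and nothing moves.
- bot.job_done(): hands the job in; it is judged then, once.
The state is a dict: "time_s": time; "joint_pos": joint angles; "joint_velocities": joint speeds; "effort": joint torques, N m; "tcp_pos": TCP position; "tool_rot": TCP orientation; "wrist_force": force on the tool from outside, world axes, zero at the start; "torque": the same for the moment, N m; "gripper_width": finger opening in m; "grasp_force": force on a finger pad.
Only numpy, scipy, OpenCV 4.12 (cv2) and the standard library are available. Lean on these libraries where they do the work, as an engineer would, in place of code of your own. Each camera call takes 0.05 s, during which the arm holds its last target. There are 200 camera calls.

TASK

One of the three gas booster pumps is worn: its shaft slides between its stops with far more end float than the other two. Pull and push the shafts by their hubs to find it, then leave the worn shaft drawn fully out against its stop and the two sound ones pushed fully home, with everything let go. Pull gently enough that no pump housing is dragged up in its stand, and leave the other things on the counter where they are.

Things in the scene. Friction and masses are not known exactly. Their poses are not given: they have to be found in the camera images.
- hub_a (a point): Centre of pump a's dark steel hub: cylinder 40 mm dia. x 34 mm, on a 20 mm shaft. z = shaft axis, outward; it slides along z between solid stops. Fully home the centre is 44 mm above the pump's end face (27 mm gap under the hub). Float: sound 5 mm, worn 18 mm; all look alike and start a little out. A rubber element lets the hub give 3 mm sideways (2.5 N/mm). About 8 N draws it out, 2 N pushes it in; it stays put.
- face_a (a point): Centre of the outer end face (92 mm flange) of pump a's ribbed aluminium housing, 80 mm dia., 110 mm long. z = shaft axis outward, leaning 30 degrees from vertical towards the pump's front, that is to the robot's right and a little towards it; y level, across the pump. The housing is only lightly nipped in its stand: pulling the shaft with more than about 50 N against its outer stop drags it up.
- guard_a (a point): Middle of the front edge of the fixed level mesh guard over pump a: straight above the home hub centre, 112 mm up. Steel bars, 8 mm thick, 112 mm wide, reaching 117 mm back from it, so the hub is gripped with the tool leaning along the shaft from the front. Two posts at its rear corners stand on the pump's foot, 140 x 112 mm.
- hub_b (a point): Centre of pump b's dark steel hub: cylinder 40 mm dia. x 34 mm, on a 20 mm shaft. z = shaft axis, outward; it slides along z between solid stops. Fully home the centre is 44 mm above the pump's end face (27 mm gap under the hub). Float: sound 5 mm, worn 18 mm; all look alike and start a little out. A rubber element lets the hub give 3 mm sideways (2.5 N/mm). About 8 N draws it out, 2 N pushes it in; it stays put.
- face_b (a point): Centre of the outer end face (92 mm flange) of pump b's ribbed aluminium housing, 80 mm dia., 110 mm long. z = shaft axis outward, leaning 30 degrees from vertical towards the pump's front, that is to the robot's right and a little towards it; y level, across the pump. The housing is only lightly nipped in its stand: pulling the shaft with more than about 50 N against its outer stop drags it up.
- guard_b (a point): Middle of the front edge of the fixed level mesh guard over pump b: straight above the home hub centre, 112 mm up. Steel bars, 8 mm thick, 112 mm wide, reaching 117 mm back from it, so the hub is gripped with the tool leaning along the shaft from the front. Two posts at its rear corners stand on the pump's foot, 140 x 112 mm.
- hub_c (a point): Centre of pump c's dark steel hub: cylinder 40 mm dia. x 34 mm, on a 20 mm shaft. z = shaft axis, outward; it slides along z between solid stops. Fully home the centre is 44 mm above the pump's end face (27 mm gap under the hub). Float: sound 5 mm, worn 18 mm; all look alike and start a little out. A rubber element lets the hub give 3 mm sideways (2.5 N/mm). About 8 N draws it out, 2 N pushes it in; it stays put.
- face_c (a point): Centre of the outer end face (92 mm flange) of pump c's ribbed aluminium housing, 80 mm dia., 110 mm long. z = shaft axis outward, leaning 30 degrees from vertical towards the pump's front, that is to the robot's right and a little towards it; y level, across the pump. The housing is only lightly nipped in its stand: pulling the shaft with more than about 50 N against its outer stop drags it up.
- guard_c (a point): Middle of the front edge of the fixed level mesh guard over pump c: straight above the home hub centre, 112 mm up. Steel bars, 8 mm thick, 112 mm wide, reaching 117 mm back from it, so the hub is gripped with the tool leaning along the shaft from the front. Two posts at its rear corners stand on the pump's foot, 140 x 112 mm.
- valve_mid (a point): Bystander: brass cylinder valve standing upright, 97 mm tall, 54 mm wide; point at mid-height.
- bushing1_mid (a point): Bystander: black nylon bushing standing on end, 48 mm diameter, 60 mm tall; point at its centre.
- bushing2_mid (a point): Bystander: black nylon bushing standing on end, 64 mm diameter, 50 mm tall; point at its centre.
- gauge_mid (a point): Bystander: aluminium gauge housing lying face up, 100 mm diameter, 40 mm high; point at its centre.
- regulator_mid (a point): Bystander: blue regulator, 100 mm tall, with two side stubs, 140 mm across; point at mid-height.
- leakbottle_mid (a point): Bystander: leak-test fluid bottle, 60 mm diameter, 150 mm tall; point at mid-height.

How it is judged:
At the end, for the whole second after the job is handed in: The worn shaft (18 mm float) stands drawn out to within 2.5 mm of its outer stop, both sound shafts are within 1.8 mm of fully home, nothing held (((z of hub_a in the frame of face_a above 0.0595 m and z of hub_b in the frame of face_b below 0.0458 m and z of hub_c in the frame of face_c below 0.0458 m) or (z of hub_a in the frame of face_a below 0.0458 m and z of hub_b in the frame of face_b above 0.0595 m and z of hub_c in the frame of face_c below 0.0458 m) or (z of hub_a in the frame of face_a below 0.0458 m and z of hub_b in the frame of face_b below 0.0458 m and z of hub_c in the frame of face_c above 0.0595 m))); the robot touches nothing.
It fails at once if a pump housing is shifted more than 4 mm in its stand (distance of any of face_a, face_b, face_c from where it was at the start of the episode above 0.004 m).
It fails at once if a bystander is moved more than 25 mm (distance of any of valve_mid, bushing1_mid, bushing2_mid, gauge_mid, regulator_mid, leakbottle_mid from where it was at the start of the episode above 0.025 m).
It also fails if it takes over 58 s, if anything falls off the work surface, if the arm or the gripper's body presses on something with over 40 N, if the wrist force passes 120 N, or if a joint passes its speed limit or range.

## Working session

There is one attempt and no reset: what is moved stays moved. The work goes in short steps, each a Python script; the robot and the scene stay as the last script left them, time stands still between calls to the robot, and variables do not carry over. Pictures are saved under pics/ and viewed, at most 10 in all, crops included, and the job is handed in when it is done.

```bash
mkdir -p pics; ls; python3 - <<'E'
from station import bot, jaws, kin, telemetry, eyes
import cv2,numpy as np,pickle
for n in("scene","top"):
    f=eyes.grab_frame(n); cv2.imwrite(f"pics/{n}0.png",cv2.resize(f["pixels"],(800,600),interpolation=cv2.INTER_CUBIC))
    pickle.dump(f,open(f"{n}0.pkl","wb"))
    R=cv2.Rodrigues(f["rvec"])[0]; print(n,(-R.T@np.ravel(f["tvec"])).round(3),R[2].round(3),f["camera_matrix"],f["distortion"])
print(telemetry.state())
E
```

```text
pics
scene [ 1.108 -0.543  0.702] [-0.66   0.531 -0.531] [[385.73174315   0.         251.85954969]
 [  0.         385.73174315 195.39493826]
 [  0.           0.           1.        ]] [-0.01814877  0.          0.          0.          0.        ]
top [ 0.287 -0.054  1.257] [ 0.2    0.001 -0.98 ] [[371.5280302    0.         257.88499292]
 [  0.         371.5280302  184.10820704]
 [  0.           0.           1.        ]] [-0.06159151  0.          0.          0.          0.        ]
{'time_s': 0.1, 'joint_pos': array([ 1.07468621e+00,  1.81468146e-01,  1.60795972e+00, -1.82482102e-05,
        1.35382034e+00, -2.06289487e-01]), 'joint_velocities': array([ 0.00110432, -0.00145859, -0.0033209 ,  0.00046254,  0.00213225,
        0.00106622]), 'effort': array([ 6.37410517e-05, -4.45880842e+01, -3.52234340e+01, -2.58217078e-04,
        4.23449426e-03,  6.44342350e-06]), 'tcp_pos': array([0.16418292, 0.55080261, 0.40384824]), 'tool_rot': array([ 1.44401683e-01,  9.89518807e-01, -7.80316250e-04, -2.76411440e-04]), 'wrist_force': array([ 0.12690256,  1.15216037, -0.57742941]), 'torque': array([ 0.02800542, -0.01947612,  0.04258599]), 'grasp_force': 0.0, 'gripper_width': 0.08496075364806327}
```

View pics/scene0.png

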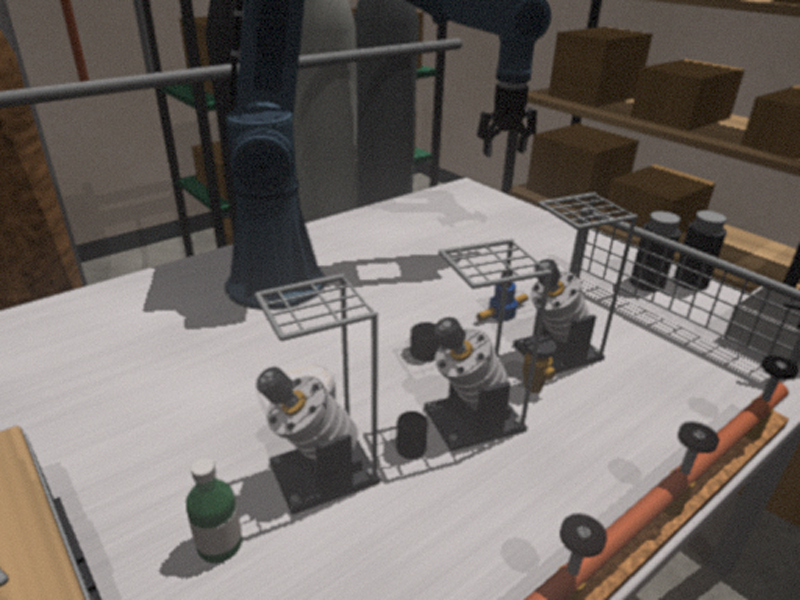

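View pics/top0.png

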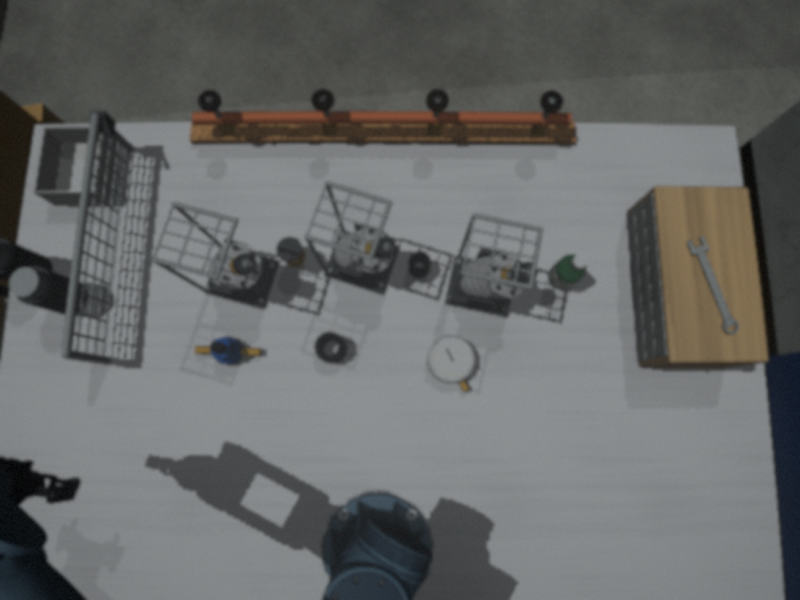

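```bash
python3 - <<'E'
import cv2,pickle
t=pickle.load(open("top0.pkl","rb"))["pixels"];s=pickle.load(open("scene0.pkl","rb"))["pixels"]
cv2.imwrite("pics/topc.png",cv2.resize(t[110:210,95:355],None,fx=3,fy=3,interpolation=cv2.INTER_CUBIC))
cv2.imwrite("pics/scenec.png",cv2.resize(s[118:318,150:416],None,fx=3,fy=3,interpolation=cv2.INTER_CUBIC))
E
```

```text
(no output)
```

View pics/topc.png

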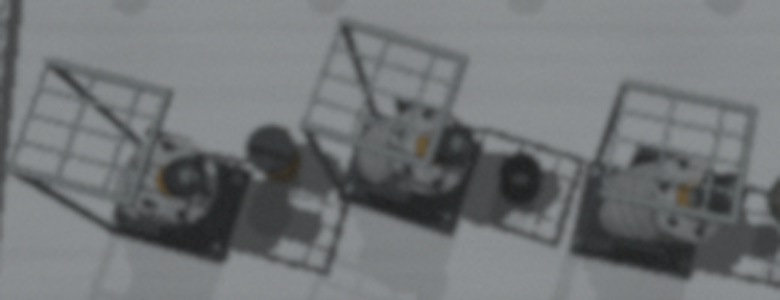

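View pics/scenec.png

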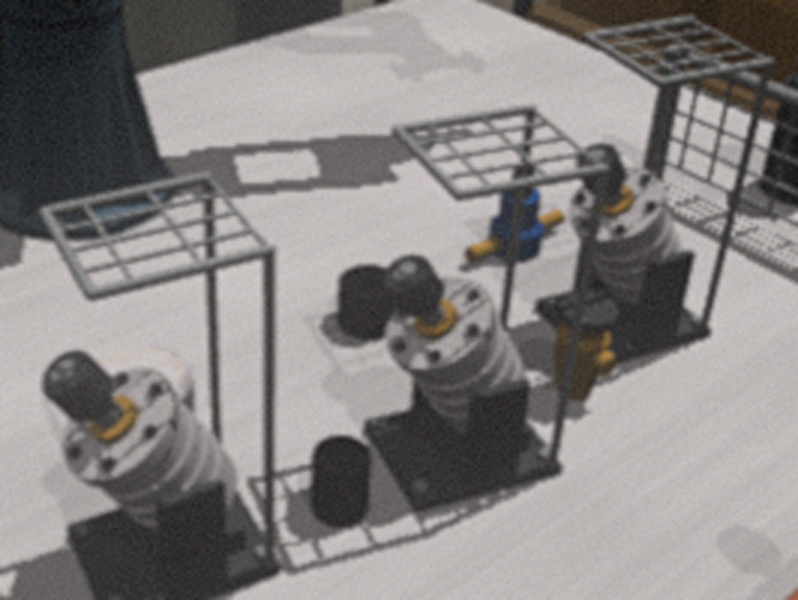

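```bash
cat > h.py <<'E'
import cv2,pickle,numpy as np
from scipy.optimize import least_squares
T=pickle.load(open("top0.pkl","rb"));S=pickle.load(open("scene0.pkl","rb"))
def proj(f,P): return cv2.projectPoints(np.asarray(P,float).reshape(-1,3),f["rvec"],f["tvec"],f["camera_matrix"],f["distortion"])[0].reshape(-1,2)
# corner order: back-far, front-far, back-near, front-near
top={'L':[(48,62),(170,93),(12,172),(128,203)],'M':[(345,23),(465,57),(305,127),(425,162)],'R':[(627,85),(753,108),None,(738,217)]}
sc={'L':[(770,65),(662,80),(690,18),(588,35)],'M':[(598,170),(460,193),(532,110),(398,130)],'R':[(270,250),(92,293),(210,180),(43,210)]}
def frame(p):  # x,y,z of guard front mid, yaw of front direction
    f=np.array([np.cos(p[3]),np.sin(p[3]),0]); l=np.array([-f[1],f[0],0]) # left of front = +x side
    return f,l
def corners(p):
    f,l=frame(p); g=np.array(p[:3]); w=.054; return [g-.115*f+w*l,g-.002*f+w*l,g-.115*f-w*l,g-.002*f-w*l]
def pump(k):
    def r(p):
        C=corners(p); e=[]
        for f,d,o in((T,top[k],(95,110)),(S,sc[k],(150,118))):
            for q,c in zip(proj(f,C),d):
                if c: e+=list(q-(np.array(c)-1)/3-o)
        return e
    s=least_squares(r,[.4,{'L':.3,'M':.05,'R':-.2}[k],.35,-1.8],loss='soft_l1'); return s.x,np.array(r(s.x))
def geom(p):
    f,l=frame(p); a=.5*f+np.array([0,0,np.cos(np.pi/6)]); return np.array(p[:3])-[0,0,.112],a,f,l
if __name__=="__main__":
    im={'t':cv2.resize(T["pixels"][110:210,95:355],None,fx=3,fy=3),'s':cv2.resize(S["pixels"][118:318,150:416],None,fx=3,fy=3)}
    P={}
    for k in 'LMR':
        p,e=pump(k); P[k]=p; h,a,f,l=geom(p)
        print(k,p.round(4),'yaw',np.degrees(p[3]).round(1),'hub',h.round(4),np.abs(e).max().round(2))
        for n,F,o in(('t',T,(95,110)),('s',S,(150,118))):
            for d in(-.044,-.017,.0,.017+.0025):
                q=(proj(F,h+a*d)[0]-o)*3+1; cv2.circle(im[n],tuple(int(v) for v in q),2,(0,255,0),-1)
            for s in(-1,1):
                q=(proj(F,h+a*.0195+l*.02*s)[0]-o)*3+1; cv2.circle(im[n],tuple(int(v) for v in q),2,(0,0,255),-1)
                q=(proj(F,h+a*-.044+l*.046*s)[0]-o)*3+1; cv2.circle(im[n],tuple(int(v) for v in q),2,(255,0,255),-1)
    cv2.imwrite("pics/chk.png",np.vstack([im['t'][:,:780],im['s'][160:460,:780]])); pickle.dump(P,open("P.pkl","wb"))
E
python3 h.py
```

```text
L [ 0.5503  0.2527  0.3017 -1.8356] yaw -105.2 hub [0.5503 0.2527 0.1897] 1.26
M [ 0.5843 -0.0127  0.3012 -1.8915] yaw -108.4 hub [ 0.5843 -0.0127  0.1892] 1.41
R [ 0.5373 -0.2786  0.3023 -1.7739] yaw -101.6 hub [ 0.5373 -0.2786  0.1903] 2.68
```

View pics/chk.png

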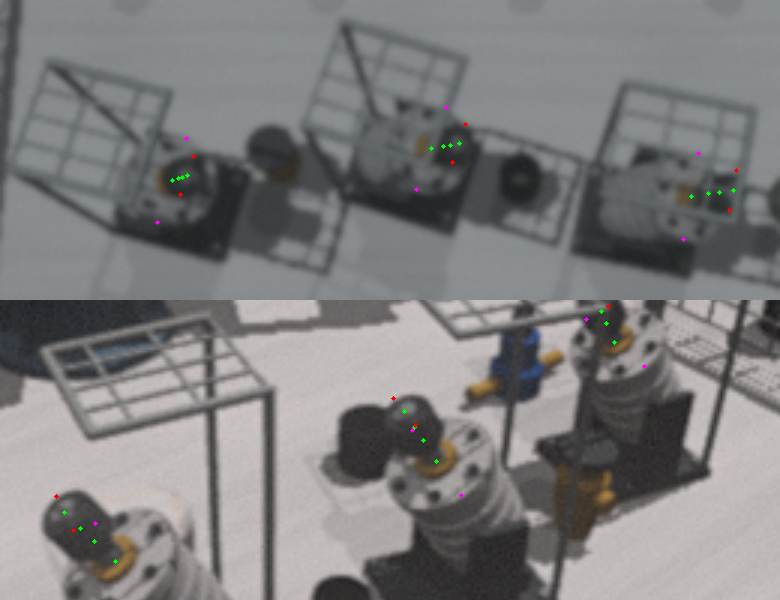

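```bash
cat > run.py <<'E'
from station import bot, jaws, kin, telemetry, eyes
import numpy as np,pickle
from scipy.spatial.transform import Rotation as Ro
from h import geom
P=pickle.load(open("P.pkl","rb"))
def setup(k):
    h,a,f,l=geom(P[k]); best=None
    for s in(1,-1):
        y=s*l; q=Ro.from_matrix(np.c_[np.cross(y,-a),y,-a]).as_quat()
        js=[kin.inverse_kinematics(h+a*(.155+d),q) for d in(.19,.0)]
        if all(j is not None for j in js):
            c=np.abs(js[0]-telemetry.state()["joint_pos"]).max()
            if best is None or c<best[0]: best=(c,q,js)
    return h,a,best
E
python3 - <<'E'
import h,numpy as np,pickle
from scipy.optimize import least_squares
h.top['R'][3]=None
fl={'L':(620,205),'M':(440,325),'R':(120,427)}
P={}
for k in 'LMR':
    p0,_=h.pump(k)
    def r(p):
        e=[]
        for f,d,o in((h.T,h.top[k],(95,110)),(h.S,h.sc[k],(150,118))):
            for q,c in zip(h.proj(f,h.corners(p)),d):
                if c: e+=list(q-(np.array(c)-1)/3-o)
        H,a,_,_=h.geom(p)
        return e+list(h.proj(h.S,H-.044*a)[0]-(np.array(fl[k])-1)/3-(150,118))+[(p[2]-.3017)*500]
    s=least_squares(r,p0,loss='soft_l1'); P[k]=s.x; print(k,s.x.round(4),np.array(s.fun).round(1))
pickle.dump(P,open("P.pkl","wb"))
import run
for k in 'LMR':
    H,a,b=run.setup(k); print(k,H.round(3),a.round(3),b and (b[1].round(3),[j.round(2) for j in b[2]]))
E
```

```text
L [ 0.5508  0.2529  0.3014 -1.8336] [ 0.7 -0.7 -1.4 -0.9 -0.9 -0.5 -0.4 -0.  -0.6 -0.6  0.2  0.9 -0.8  0.5
 -0.2  0.3 -1.6 -0.8 -0.2]
M [ 0.585  -0.0127  0.3011 -1.8898] [ 0.5 -1.4 -0.5 -0.4 -0.1 -0.1 -0.3  1.2  1.4  0.5  0.3  1.2 -1.3 -0.5
 -0.1 -0.4 -1.1 -1.  -0.3]
R [ 0.5361 -0.2767  0.301  -1.791 ] [ 0.4 -1.3 -0.6  0.1 -0.7  0.8  1.   0.6 -1.5 -1.3  1.6 -0.  -0.9 -1.9
 -0.3]
L [0.551 0.253 0.189] [-0.13  -0.483  0.866] (array([ 0.767,  0.588,  0.205, -0.157]), [array([-0.21, -0.07,  1.74,  0.53,  1.46, -0.01]), array([-0.02,  0.18,  1.82,  0.58,  1.08, -0.03])])
M [ 0.585 -0.013  0.189] [-0.157 -0.475  0.866] (array([ 0.783,  0.566,  0.21 , -0.152]), [array([-0.66,  0.11,  1.56,  0.49,  1.65, -0.35]), array([-0.49,  0.26,  1.73,  0.54,  1.29, -0.36])])
R [ 0.536 -0.277  0.189] [-0.109 -0.488  0.866] (array([ 0.754,  0.604,  0.202, -0.162]), [array([-0.99,  0.43,  1.16,  0.39,  1.9 , -0.7 ]), array([-0.88,  0.46,  1.47,  0.41,  1.56, -0.73])])
```

```bash
cat > pics.py <<'E'
from station import eyes
import cv2
def snap(name,c):
    s=eyes.grab_frame("scene")["pixels"]; t=eyes.grab_frame("top")["pixels"]
    x,y=c[0]; u,v=c[1]
    cv2.imwrite(f"pics/{name}.png",cv2.resize(cv2.hconcat([s[y-65:y+65,x-65:x+65],t[v-65:v+65,u-65:u+65]]),(800,400),interpolation=cv2.INTER_CUBIC))
E
python3 - <<'E'
from run import *; from pics import snap
h,a,b=setup('L'); q=b[1]
jaws.command_gripper(.085,60)
bot.move_pose([.35,.25,.60],q)
bot.movel(h+a*.345,q,feed=.25)
bot.movel(h+a*(.155+.06),feed=.2)
print(bot.movel(h+a*(.155+.003),feed=.08,f_stop=12))
s=telemetry.state(); print(s["time_s"],s["tcp_pos"]-h-a*.155,s["wrist_force"])
snap("gL",((350,190),(155,170)))
E
```

```text
False
4.5333 [-0.00020271 -0.00139618  0.00280647] [-0.27808279  0.5927961   0.2554527 ]
```

View pics/gL.png

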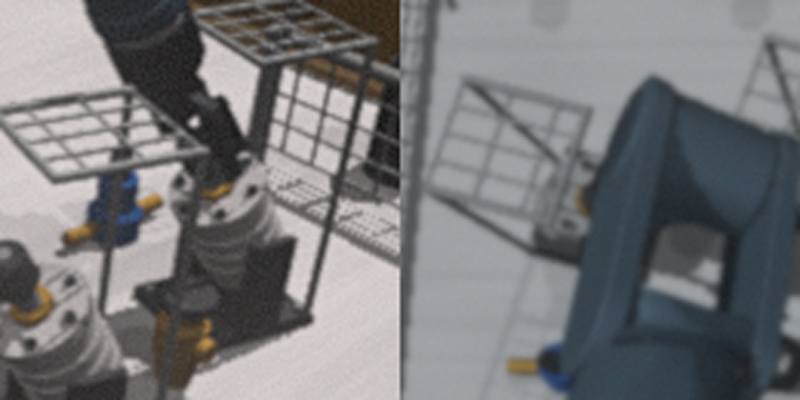

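The picture shows the fingers either side of hub L (scene crop about (220,140)), with the body clear of the guard edge, so I'll grip and test.

```bash
cat >> run.py <<'E'
def rep(n,h,a):
    s=telemetry.state(); d=s["tcp_pos"]-h-.155*a
    print(n,"t%.1f"%s["time_s"],"ax %.1fmm"%(1e3*d@a),"F",s["wrist_force"].round(1),"Fax %.1f"%(s["wrist_force"]@a),"w %.4f g %.0f"%(s["gripper_width"],s["grasp_force"])); return d@a
def test(k,h,a):
    jaws.command_gripper(.03,80); rep("grip",h,a)
    p=telemetry.state()["tcp_pos"]
    r=bot.movel(p-a*.025,feed=.02,f_stop=18); bot.pause(.2); z0=rep(f"in {r}",h,a)
    p=telemetry.state()["tcp_pos"]
    r=bot.movel(p+a*.026,feed=.02,f_stop=36); bot.pause(.2); z1=rep(f"out {r}",h,a)
    return z1-z0
E
python3 - <<'E'
from run import *
h,a,b=setup('L'); print(test('L',h,a))
E
```

```text
grip t5.1 ax 3.3mm F [ 1.5 -0.6  1.5] Fax 1.4 w 0.0383 g 80
in True t5.8 ax 0.5mm F [-0.3 -3.4  5.2] Fax 6.2 w 0.0383 g 81
out True t6.6 ax 5.7mm F [ 4.7  2.5 -3.3] Fax -4.7 w 0.0382 g 88
0.005206252849617383
```

```bash
cat >> run.py <<'E'
def release(h,a):
    jaws.command_gripper(.085); bot.movel(telemetry.state()["tcp_pos"]+a*.19,feed=.2)
def home(h,a):
    p=telemetry.state()["tcp_pos"]; r=bot.movel(p-a*.03,feed=.02,f_stop=22); rep(f"home {r}",h,a)
def goto(k):
    h,a,b=setup(k); q=b[1]
    bot.movel(h+a*.355,q,feed=.25); bot.movel(h+a*(.155+.06),feed=.2)
    print(bot.movel(h+a*(.155+.003),feed=.08,f_stop=12)); rep("at",h,a); return h,a
E
python3 - <<'E'
from run import *
from pics import snap
h,a,b=setup('L'); home(h,a); release(h,a)
h,a=goto('M'); snap("gM",((300,225),(240,165)))
E
```

```text
home True t7.2 ax 0.5mm F [-0.5 -2.3  6. ] Fax 6.4 w 0.0379 g 90
False
at t11.8 ax 3.2mm F [-0.2  0.1  0.3] Fax 0.3 w 0.0851 g 0
```

View pics/gM.png

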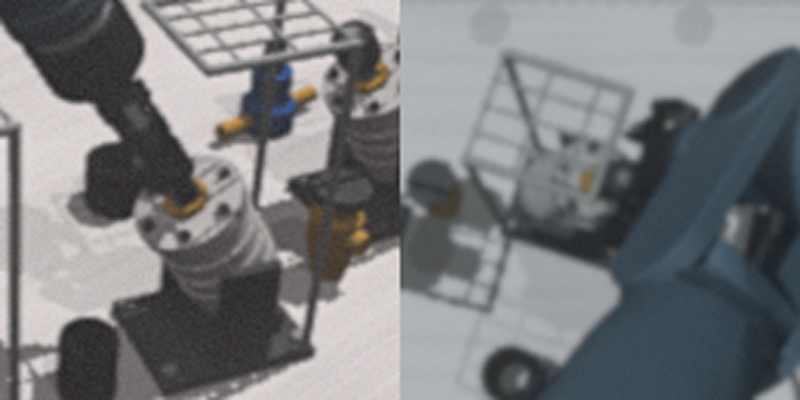

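Hub M (scene crop about (170,180)) is straddled too. Next I'll test it and then go to R.

```bash
python3 - <<'E'
from run import *
h,a,b=setup('M'); d=test('M',h,a); print('M',d)
if d<.008: home(h,a)
elif d<.016: raise SystemExit("odd")
release(h,a)
h,a=goto('R'); d=test('R',h,a); print('R',d)
if d<.008: home(h,a)
E
```

```text
grip t12.4 ax 3.3mm F [ 1.3 -0.6  0.7] Fax 0.7 w 0.0380 g 80
in True t13.1 ax 0.8mm F [-2.2 -2.1  5. ] Fax 5.7 w 0.0382 g 81
out True t13.9 ax 5.9mm F [ 4.8  0.8 -2.7] Fax -3.4 w 0.0380 g 88
M 0.005155519856845321
home True t14.5 ax 0.8mm F [ 0.6 -2.   4.4] Fax 4.7 w 0.0383 g 88
False
at t19.1 ax 3.4mm F [-0.   0.3  0.9] Fax 0.7 w 0.0850 g 0
grip t19.6 ax 3.5mm F [2.  0.1 0.7] Fax 0.4 w 0.0387 g 80
in True t20.4 ax -0.3mm F [ 0.4 -1.4  5.8] Fax 5.7 w 0.0382 g 81
out False t22.0 ax 18.3mm F [  8.2  13.2 -24.2] Fax -28.3 w 0.0382 g 84
R 0.018601916113334754
```

```bash
python3 - <<'E'
from run import *
from pics import snap
h,a,b=setup('R'); rep("now",h,a)
bot.movel(telemetry.state()["tcp_pos"],feed=.05); rep("relieved",h,a)
jaws.command_gripper(.085); p=telemetry.state()["tcp_pos"]
bot.movel(p+a*.19,feed=.2)
bot.movel(np.array([.3,-.45,.6]),feed=.25); rep("away",h,a)
s=eyes.grab_frame("scene")["pixels"]
import cv2; cv2.imwrite("pics/end.png",cv2.resize(s[118:318,150:416],None,fx=3,fy=3,interpolation=cv2.INTER_CUBIC))
E
```

```text
now t22.0 ax 18.3mm F [  8.2  13.2 -24.2] Fax -28.3 w 0.0382 g 84
relieved t22.3 ax 16.8mm F [ 3.7  4.3 -6. ] Fax -7.7 w 0.0380 g 86
away t25.0 ax 310.3mm F [0.3 1.1 0.4] Fax -0.2 w 0.0848 g 0
```

View pics/end.png

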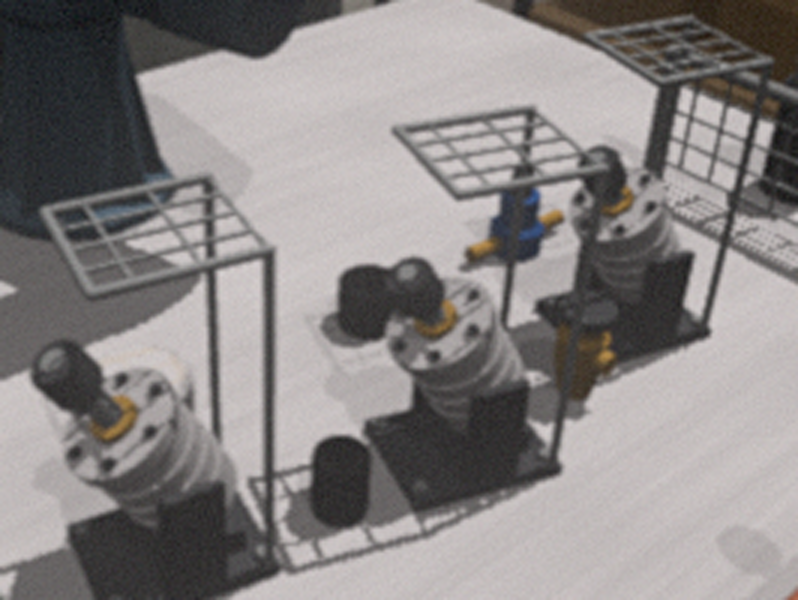

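R's hub now stands clearly farther out at (68,373), where it was at (75,385). M (412,285) and L (603,172) are home, and the housings and bystanders haven't moved.

```bash
python3 -c "
from station import bot
print(bot.job_done())"
```

```text
the job is handed in; nothing more can be done
None
```

The worn pump is the one on the robot's right: its shaft moved about 18 mm, against about 5 mm for the other two. I left it drawn out to its stop, pushed the other two home, let everything go, and handed the job in at about 25 s; no verdict was returned.

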